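Pin a leg bracket to a stool frame

TASK

Lay the drilled angle bracket flat on the stool frame's lug, its hole over the lug's hole and its upright flange standing over the rail, square with the frame. Then drop the pin with the tall round knob (from the wooden stand) down through both holes until its collar rests on the bracket.

Things in the scene. Friction and masses are not known exactly. Their poses are not given: they have to be found in the camera images.
- frame: Beige stool frame of 40 mm high tube, 240 x 220 mm, clamped to the bench. A 60 mm wide, 12 mm thick lug on its near rail, top flush with the tube, has a 27 mm through hole, free space below. Origin: hole axis at the lug's top, 40 mm above the bench. x points from hole to rail (lug x -30 to +35 mm, rail +35 to +65 mm), y along the rail, z up.
- bracket: Loose steel angle bracket, 0.35 kg, lying on its foot: foot 93 x 60 mm, 6 mm thick, with a 27 mm through hole; upright flange 8 mm thick, 60 mm wide along one end. Origin: hole axis at the foot's underside. x points from hole to flange (foot x -28 to +65 mm, flange's mid-plane +61 mm), z up. The like bracket without a hole is not wanted.
- flange_top (a point): Middle of the top edge of the drilled bracket's flange: 61 mm from the hole's axis along the bracket's x, 56 mm above the foot's underside. The flange can be pinched from above across its 8 mm thickness (along the bracket's x).
- pin: Steel pin with tall round black knob, 0.15 kg, hanging by its collar in a fixed wooden stand (50 mm high, 3 holes 65 mm apart) beside a T-headed and a bare low-headed pin. Origin: axis at the collar's underside, z up; x starts along the stand's row: close fingers along y. Shank 18 mm thick, 36 long, last 16 tapering to 8. Collar 40 wide, 5 thick; knob 24 wide, from 5 to 43 mm up.

How it is judged:
By the outcome, as a careful person would: the job done as asked, in the order asked, and still so for the second after the job is handed in, with the robot touching nothing.
It also fails if it takes over 58 s, if anything falls off the work surface, if the arm or the gripper's body presses on something with over 40 N, if the wrist force passes 120 N, or if a joint passes its speed limit or range.

ROBOT

A 7-joint arm with a two-finger parallel gripper is mounted at the origin on the work surface. World frame = base frame: x ahead of the robot, y to its left, z up, the work surface at z = 0. Lengths are in mm, angles in rad, forces in N, time in s.
With the tool pointing down it reaches from about 400 to 875 mm from the base axis. Payload 6.5 kg.
Tool frame: the origin (TCP) lies between the finger pads, 19 mm behind the fingertips; this is the grasp point; z points along the fingers, y is the line along which they close (so a half turn about z gives the same grasp; the last joint's range is limited). The gripper opens to 88 mm and grips with 3 to 60 N. Pads are 18 mm wide; open, the fingers measure 123 mm over their backs; the gripper's body (75 mm by 187 mm) begins 45 mm behind the grasp point.
Start: joints at [1.207, 0.536, -0.004, 1.538, 0.003, 1.067, -0.071], TCP at [190.718, -621.383, 257.416] pointing down, gripper open.
Joint ranges: [-2.7, 2.7], [-0.37, 2.16], [-1.27, 1.26], [0.24, 2.4], [-1.31, 4.45], [0.19, 1.91], [-2.76, 2.76]. Speed limits (rad/s): [2.39, 2.39, 3.14, 3.14, 3.14, 3.14, 3.14].

INTERFACE

Orientations are given as a unit quaternion [x, y, z, w].
In Python, from workcell import env gives the robot as it stands.
- The arm moves only by the shell command python3 -m handwheel 'ROWS' [FORCE]. ROWS is JSON, a list of rows, each an object of numbers: "tx", "ty", "tz": the shift along the tool's x, y, z in cm; "twist": the turn about the tool's z in units of 5 degrees (1.0 is 5 degrees); "claw": the gripper's target within -1 to 1 (shut at 1, half-way at 0, fully open at -1). A call has 1 to 8 rows; each row shifts and turns the commanded pose from where the row before left it, along the tool's axes as they then stand; what a row does not reach is not made up. A row lasts 1/12 s, in which the tool goes at most 41.7 mm and 7.16 degrees, less where a joint would pass 70% of its speed; a pose out of reach is approached as far as the arm can. A call is refused whole if a number of a shift passes 4.17 or a number of a turn 1, either way. A call with a gripper value outside its range is refused whole. The fingers move at their own pace and stop on an object; FORCE is the grip in N (left out, the last holds). Time passes only in rows, so rows that do not move let the fingers close. It gives the time, the measured TCP pose, the force, the opening and the grip force at its end, in the units of the state.
- env.read_state(): the state, without advancing time (a new reading comes with each control period).
- env.snapshot(name): name is "scene" or "top" or "wrist"; returns a dict with "frame" (480x640x3 uint8, blue, green, red), "fov_y" (degrees; the focal length in pixels is half the picture's height over the tangent of half this angle, whatever the lens; pixels are square), "cx", "cy" (the principal point, pixels), "distortion" ([k1, k2, p1, p2, k3] as OpenCV has them; the pictures are not rectified), "extrinsics" (4x4, takes a point from camera to world coordinates); the wrist camera has in their place "hand_eye" (4x4, takes a point from camera to tool coordinates, whose origin is the TCP and whose axes are the flange's). Camera axes: x right, y down, z forward; pixel columns grow to the right and rows downward; lengths in mm; the calibration is good to about 2 mm. A picture is of the moment at which its call begins: read the wrist's pose just before it. There is no depth.
- env.job_done(): hands the job in; it is judged then, once.
The state is a dict: "time_s": time; "qpos": joint angles; "joint_vel": joint speeds; "joint_efforts": joint torques, N m; "tool_pos": TCP position; "ee_rot": TCP orientation; "force": force on the tool from outside, world axes, zero at the start; "moment": the same for the moment, N m; "grip_width": opening from 0.0 (shut) to 1.0 (fully open); "grip_force": force on a finger pad.
Only numpy, scipy, OpenCV 4.12 (cv2) and the standard library are available. Lean on these libraries where they do the work, as an engineer would, in place of code of your own. Each camera call takes 0.05 s, during which the arm holds its last target. There are 200 camera calls.

## Working session

There is one attempt and no reset: what is moved stays moved. The work goes in short steps, Python scripts to look and compute and a shell command to move; the robot and the scene stay as the last step left them, time stands still between calls to the robot, and variables do not carry over. Pictures are saved under pics/ and viewed, at most 10 in all, crops included, and the job is handed in when it is done.

```bash
mkdir -p pics; cat > h.py <<'E'
import numpy as np, cv2, json
from workcell import env
from scipy.spatial.transform import Rotation as R
def save(n,name):
    st=env.read_state(); s=env.snapshot(n); cv2.imwrite(f'pics/{name}.png',s['frame'])
    f=240/np.tan(np.radians(s['fov_y']/2))
    if 'extrinsics' in s: T=np.array(s['extrinsics'])
    else:
        W=np.eye(4); W[:3,:3]=R.from_quat(st['ee_rot']).as_matrix(); W[:3,3]=st['tool_pos']; T=W@np.array(s['hand_eye'])
    np.savez(f'pics/{name}.npz',T=T,K=[[f,0,s['cx']],[0,f,s['cy']],[0,0,1]],d=np.array(s['distortion'],float))
def ray(name,px):
    c=np.load(f'pics/{name}.npz'); u=cv2.undistortPoints(np.array(px,float).reshape(-1,1,2),c['K'],c['d']).reshape(-1,2)
    D=np.c_[u,np.ones(len(u))]@c['T'][:3,:3].T
    return c['T'][:3,3],D/np.linalg.norm(D,axis=1)[:,None]
def plane(name,px,z):
    o,D=ray(name,px); return o+D*((z-o[2])/D[:,2])[:,None]
def tri(n1,p1,n2,p2):
    o1,a=ray(n1,p1); o2,b=ray(n2,p2); out=[]
    for u,v in zip(a,b):
        t=np.linalg.lstsq(np.c_[u,-v],o2-o1,rcond=None)[0]; P,Q=o1+u*t[0],o2+v*t[1]; out.append([*((P+Q)/2),np.linalg.norm(P-Q)])
    return np.array(out)
def proj(name,P):
    c=np.load(f'pics/{name}.npz'); Ti=np.linalg.inv(c['T'])
    return cv2.projectPoints(np.array(P,float).reshape(-1,3),cv2.Rodrigues(Ti[:3,:3])[0],Ti[:3,3],c['K'],c['d'])[0].reshape(-1,2)
E
python3 - <<'E'
from h import *
for n in ['scene','top','wrist']: save(n,n+'0')
st=env.read_state(); print(st['time_s'],st['tool_pos'],st['ee_rot'],R.from_quat(st['ee_rot']).as_matrix().round(3))
for n in ['scene0','top0','wrist0']: print(np.load(f'pics/{n}.npz')['T'].round(2))
E
```

```text
0.15 [ 190.58803941 -620.97203834  256.7413257 ] [ 9.88930194e-01  1.48380026e-01 -1.46928811e-04 -6.46750770e-04] [[ 0.956  0.293 -0.   ]
 [ 0.293 -0.956  0.001]
 [-0.    -0.001 -1.   ]]
[[ 1.9000e-01  5.9000e-01 -7.9000e-01  1.3040e+03]
 [ 9.8000e-01 -1.3000e-01  1.4000e-01 -1.4511e+02]
 [-2.0000e-02 -8.0000e-01 -6.0000e-01  6.9574e+02]
 [ 0.0000e+00  0.0000e+00  0.0000e+00  1.0000e+00]]
[[-3.0000e-02 -9.9000e-01  1.2000e-01  3.8987e+02]
 [-1.0000e+00  3.0000e-02 -1.0000e-02  1.3720e+01]
 [ 1.0000e-02 -1.2000e-01 -9.9000e-01  8.1026e+02]
 [ 0.0000e+00  0.0000e+00  0.0000e+00  1.0000e+00]]
[[ 2.9000e-01 -9.1000e-01 -3.1000e-01  2.6965e+02]
 [-9.6000e-01 -2.8000e-01 -9.0000e-02 -5.9623e+02]
 [-0.0000e+00  3.2000e-01 -9.5000e-01  3.8482e+02]
 [ 0.0000e+00  0.0000e+00  0.0000e+00  1.0000e+00]]
```

View pics/top0.png

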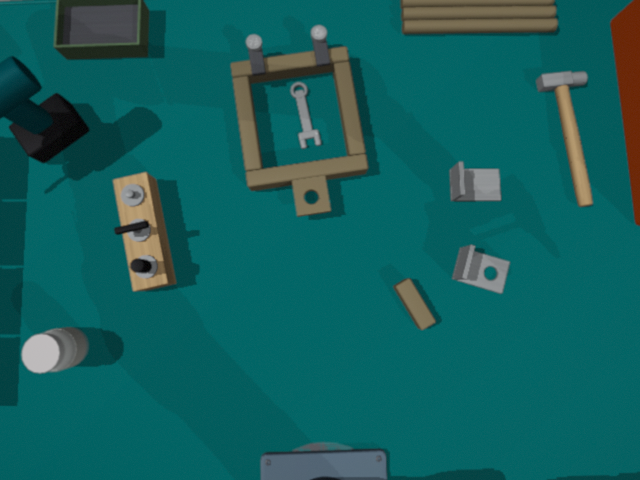

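View pics/scene0.png

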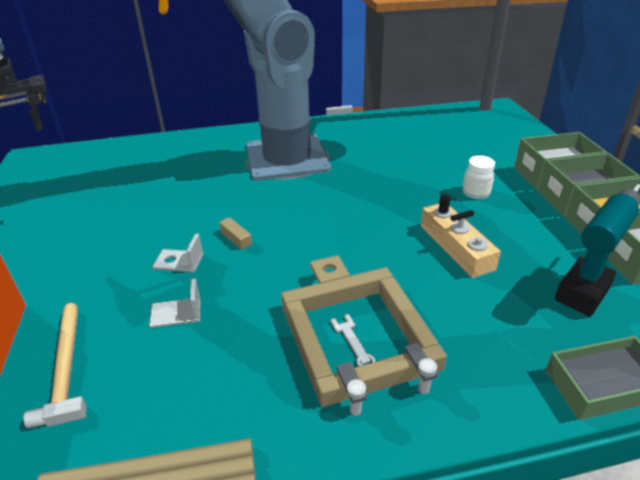

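The top view shows the drilled bracket (hole about (490,273), flange at (463,263) on its left), the lug hole (311,197) and the round knob (142,266). In the scene view these are at (171,259), (330,268) and (445,203).

```bash
python3 - <<'E'
from h import *
def holes(n,near):
    im=cv2.imread(f'pics/{n}.png'); hsv=cv2.cvtColor(im,cv2.COLOR_BGR2HSV)
    m=cv2.inRange(hsv,(80,120,0),(100,255,255))
    c,_=cv2.findContours(m,cv2.RETR_LIST,cv2.CHAIN_APPROX_NONE); out=[]
    for p in near:
        b=[k for k in c if 15<cv2.contourArea(k)<400 and np.hypot(*(np.array(cv2.minEnclosingCircle(k)[0])-p))<10]
        for k in b[:1]:
            M=cv2.moments(k); out.append((M['m10']/M['m00'],M['m01']/M['m00'])); 
        if not b: out.append(p); print('miss',n,p)
    return np.array(out)
t=holes('top0',[(490,273),(311,197)]); s=holes('scene0',[(171,259),(330,268)])
print(t,s); print(tri('top0',t,'scene0',s).round(1))
print(plane('top0',t,6)[0],plane('scene0',s,6)[0],plane('top0',t,40)[1],plane('scene0',s,40)[1])
# bright/dark knob & flange by hand pixels
print('knob top',tri('top0',[(140,267)],'scene0',[(445,197)]).round(1))
im=cv2.imread('pics/top0.png'); im2=cv2.imread('pics/scene0.png')
a=cv2.resize(im[235:305,440:520],None,fx=5,fy=5,interpolation=2);b=cv2.resize(im[230:300,100:180],None,fx=5,fy=5,interpolation=2)
c=cv2.resize(im2[225:295,140:220],None,fx=5,fy=5,interpolation=2)
cv2.imwrite('pics/crops.png',cv2.resize(np.vstack([np.hstack([a,b]),np.hstack([c,0*c])]),(680,595)))
E
```

```text
[[490.05365854 272.85528455]
 [310.94711538 196.82371795]] [[170.05185185 259.32592593]
 [329.         269.5       ]]
[[ 411.8 -317.4    4.1    1.5]
 [ 555.4    7.9   35.8    2.2]]
[ 411.7783648  -315.78158484    6.        ] [ 413.77811983 -317.62536619    6.        ] [554.74770834   9.03745716  40.        ] [560.03069892   5.91528759  40.        ]
knob top [[435.3 293.3  91.3   4.1]]
```

```bash
python3 -m handwheel '[{"tx":3,"ty":-2.5,"claw":-1},{"tx":3,"ty":-2.5},{"tx":3,"ty":-2.5},{"tx":3,"ty":-2.5},{"tx":3,"ty":-2.5},{"tx":3,"ty":-2.5},{"tx":3,"ty":-2.5},{"tx":3,"ty":-2.5}]' 30 && python3 -m handwheel '[{"tx":3,"ty":-2.5},{"tx":3,"ty":-2.5},{"tx":3,"ty":-2.5},{"twist":-1},{"twist":-1},{"twist":-1},{"twist":-1},{"twist":-1}]'
python3 -m handwheel '[{"twist":-1},{"twist":-1},{"twist":-1},{"twist":-1},{"twist":-1},{"twist":-1},{"twist":-1},{"twist":-1}]'; python3 -m handwheel '[{"twist":-1},{"twist":-1},{"twist":-1},{"twist":-1},{"twist":-1},{"twist":-1},{"twist":-1},{"twist":-1}]'; python3 -m handwheel '[{"twist":-1},{"twist":-1},{"twist":-1},{"twist":-1},{"twist":-1},{"twist":-1},{"twist":-1},{"twist":-1}]'; python3 -m handwheel '[{"twist":-1},{"twist":0},{"twist":0}]'
python3 - <<'E'
from h import *
save('wrist','w1'); st=env.read_state(); print(st['time_s'],st['tool_pos'],R.from_quat(st['ee_rot']).as_matrix().round(3),st['qpos'])
E
```

```text
0.2 [ 190.65201613 -621.06731043  256.86725637] [[ 0.956  0.294 -0.   ]
 [ 0.294 -0.956  0.001]
 [-0.    -0.001 -1.   ]] [ 1.20677153  0.53692714 -0.00444771  1.53842854  0.00258513  1.06728347
 -0.07119146]invalid input
invalid input
invalid input
invalid input
invalid input
```

View pics/w1.png

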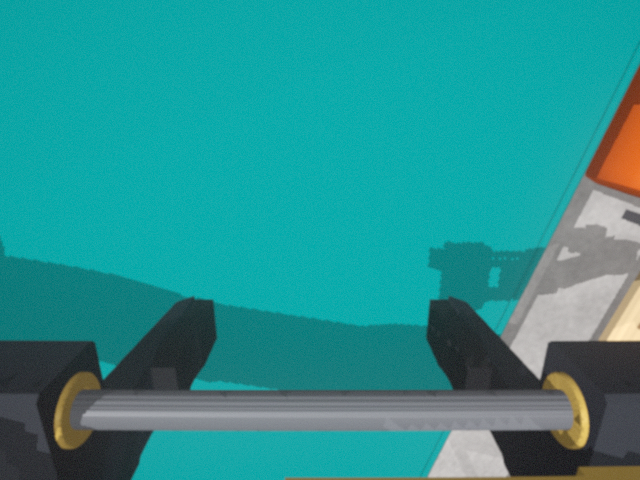

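The wrist view shows the bench with the fingertips at (200,310) and (440,310). Every row needs all of its keys.

```bash
python3 -m handwheel '[{"tx":3,"ty":-2.5,"tz":0,"twist":0,"claw":-1},{"tx":3,"ty":-2.5,"tz":0,"twist":0,"claw":-1},{"tx":3,"ty":-2.5,"tz":0,"twist":0,"claw":-1},{"tx":3,"ty":-2.5,"tz":0,"twist":0,"claw":-1},{"tx":3,"ty":-2.5,"tz":0,"twist":0,"claw":-1},{"tx":3,"ty":-2.5,"tz":0,"twist":0,"claw":-1},{"tx":3,"ty":-2.5,"tz":0,"twist":0,"claw":-1},{"tx":3,"ty":-2.5,"tz":0,"twist":0,"claw":-1}]' 30 && python3 -m handwheel '[{"tx":3,"ty":-2.5,"tz":0,"twist":0,"claw":-1},{"tx":3,"ty":-2.5,"tz":0,"twist":0,"claw":-1},{"tx":3,"ty":-2.5,"tz":0,"twist":0,"claw":-1},{"tx":0,"ty":0,"tz":0,"twist":-1,"claw":-1},{"tx":0,"ty":0,"tz":0,"twist":-1,"claw":-1},{"tx":0,"ty":0,"tz":0,"twist":-1,"claw":-1},{"tx":0,"ty":0,"tz":0,"twist":-1,"claw":-1},{"tx":0,"ty":0,"tz":0,"twist":-1,"claw":-1}]'
```

```text
time_s: 0.87
tool_pos: [362.1, -358.0, 257.5]
ee_rot: [0.989, 0.148, 0.0, 0.0]
force: [-0.6, -0.8, 0.3]
grip_width: 1.001
grip_force: 0.0
time_s: 1.53
tool_pos: [425.4, -261.5, 257.3]
ee_rot: [0.933, 0.361, -0.0, -0.0]
force: [0.5, 0.2, -0.7]
grip_width: 0.996
grip_force: 0.0
```

```bash
for i in 1; do python3 -m handwheel '[{"tx":0,"ty":0,"tz":0,"twist":-1,"claw":-1},{"tx":0,"ty":0,"tz":0,"twist":-1,"claw":-1},{"tx":0,"ty":0,"tz":0,"twist":-1,"claw":-1},{"tx":0,"ty":0,"tz":0,"twist":-1,"claw":-1},{"tx":0,"ty":0,"tz":0,"twist":-1,"claw":-1},{"tx":0,"ty":0,"tz":0,"twist":-1,"claw":-1},{"tx":0,"ty":0,"tz":0,"twist":-1,"claw":-1},{"tx":0,"ty":0,"tz":0,"twist":-1,"claw":-1}]'; done
python3 -m handwheel '[{"tx":0,"ty":0,"tz":0,"twist":-1,"claw":-1},{"tx":0,"ty":0,"tz":0,"twist":-1,"claw":-1},{"tx":0,"ty":0,"tz":0,"twist":-1,"claw":-1},{"tx":0,"ty":0,"tz":0,"twist":-1,"claw":-1},{"tx":0,"ty":0,"tz":0,"twist":-1,"claw":-1},{"tx":0,"ty":0,"tz":0,"twist":-1,"claw":-1},{"tx":0,"ty":0,"tz":0,"twist":-1,"claw":-1},{"tx":0,"ty":0,"tz":0,"twist":-1,"claw":-1}]'
python3 -m handwheel '[{"tx":-2,"ty":0,"tz":0,"twist":-1,"claw":-1},{"tx":-2,"ty":0,"tz":0,"twist":-1,"claw":-1},{"tx":-2,"ty":0,"tz":0,"twist":-1,"claw":-1},{"tx":0,"ty":0,"tz":0,"twist":-1,"claw":-1},{"tx":0,"ty":0,"tz":0,"twist":-1,"claw":-1},{"tx":0,"ty":0,"tz":0,"twist":-1,"claw":-1},{"tx":0,"ty":0,"tz":0,"twist":-1,"claw":-1},{"tx":0,"ty":0,"tz":0,"twist":-1,"claw":-1}]'
python3 -m handwheel '[{"tx":0,"ty":0,"tz":0,"twist":-1,"claw":-1},{"tx":0,"ty":0,"tz":0,"twist":0,"claw":-1}]'
python3 - <<'E'
from h import *
save('wrist','w2'); st=env.read_state(); print(st['time_s'],st['tool_pos'],R.from_quat(st['ee_rot']).as_matrix().round(3),st['qpos'])
E
```

```text
time_s: 2.2
tool_pos: [425.3, -261.6, 257.3]
ee_rot: [0.753, 0.658, -0.0, -0.0]
force: [-0.4, -0.2, -0.8]
grip_width: 1.002
grip_force: 0.0
time_s: 2.87
tool_pos: [425.4, -261.7, 257.3]
ee_rot: [0.482, 0.876, -0.0, -0.0]
force: [0.8, -0.2, -0.2]
grip_width: 1.001
grip_force: 0.0
time_s: 3.53
tool_pos: [461.4, -309.5, 257.2]
ee_rot: [0.154, 0.988, 0.0, -0.0]
force: [-0.3, 0.1, -0.9]
grip_width: 1.001
grip_force: 0.0
time_s: 3.7
tool_pos: [461.3, -309.5, 257.2]
ee_rot: [0.111, 0.994, 0.0, -0.0]
force: [-0.5, -0.3, -0.6]
grip_width: 0.999
grip_force: 0.0
3.75 [ 461.35812394 -309.48451497  257.21341162] [[-0.974  0.226 -0.   ]
 [ 0.226  0.974  0.   ]
 [ 0.     0.    -1.   ]] [ 0.99493725  0.45080218 -0.6340136   1.76387577  0.3059318   1.02753603
  1.59145547]
```

View pics/w2.png

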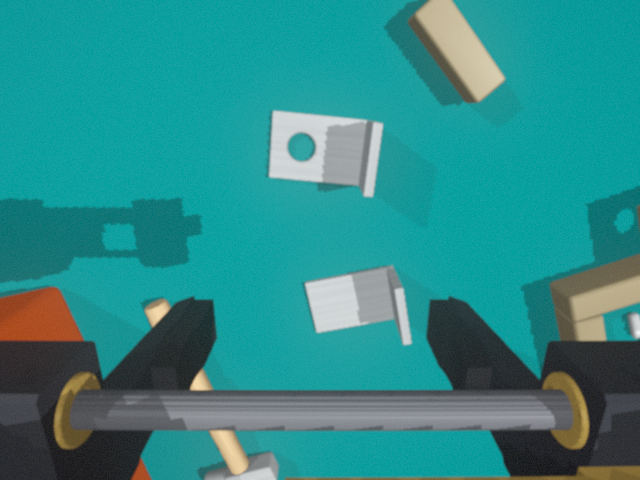

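The wrist view shows the drilled bracket's hole at (302,147) and its flange top edge from (379,122) to (370,196). The undrilled one is below it at (360,300). I'll take a second, closer view.

```bash
python3 -m handwheel '[{"tx":1.5,"ty":1,"tz":2,"twist":0,"claw":-1},{"tx":1.5,"ty":1,"tz":2,"twist":0,"claw":-1},{"tx":1,"ty":1,"tz":2,"twist":0,"claw":-1},{"tx":0,"ty":0,"tz":2,"twist":0,"claw":-1},{"tx":0,"ty":0,"tz":0,"twist":0,"claw":-1},{"tx":0,"ty":0,"tz":0,"twist":0,"claw":-1}]'
cat >> h.py <<'E'
def hsv(n): return cv2.cvtColor(cv2.imread(f'pics/{n}.png'),cv2.COLOR_BGR2HSV)
def hole(n,near,lo=80,amin=100,amax=8000,rad=40):
    m=cv2.inRange(hsv(n),(80,100,0),(100,255,255))
    c,_=cv2.findContours(m,cv2.RETR_LIST,cv2.CHAIN_APPROX_NONE)
    b=[k for k in c if amin<cv2.contourArea(k)<amax and np.hypot(*(np.array(cv2.minEnclosingCircle(k)[0])-near))<rad]
    k=max(b,key=cv2.contourArea); return cv2.fitEllipse(k)
E
python3 - <<'E'
from h import *
save('wrist','w3'); p=plane('w2',[(302,147),(379,122),(370,196)],6); q=plane('w2',[(375,159)],56)
print(p,q); n3=proj('w3',[p[0],q[0]]); print(n3)
for n,x in [('w2',(302,147)),('w3',n3[0])]: print(hole(n,x))
e=[hole('w2',(302,147))[0]],[hole('w3',n3[0])[0]]
print(tri('w2',e[0],'w3',e[1]), plane('w2',e[0],6),plane('w3',e[1],6))
E
```

```text
time_s: 4.25
tool_pos: [429.0, -271.1, 177.2]
ee_rot: [0.113, 0.994, 0.0, -0.001]
force: [0.8, 0.3, 0.7]
grip_width: 0.996
grip_force: 0.0
[[ 409.89339278 -315.68796635    6.        ]
 [ 403.7307671  -241.74775797    6.        ]
 [ 469.58784194 -262.46937454    6.        ]] [[ 428.45692403 -256.54895967   56.        ]]
[[258.84886035 210.18638571]
 [341.9708521  235.65782057]]
((325.7286376953125, 149.8062744140625), (81.47731018066406, 135.5457305908203), 99.68904113769531)
((257.8473205566406, 209.37632751464844), (28.784255981445312, 31.472318649291992), 121.97696685791016)
[[ 402.9529809  -297.92884424   73.77252179   17.1756298 ]] [[ 417.30130482 -294.69587879    6.        ]] [[ 409.09866986 -316.26573429    6.        ]]
```

View pics/w3.png

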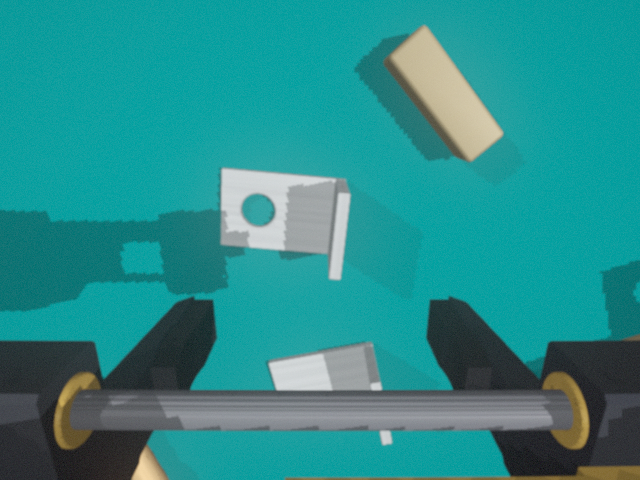

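The hole is at (258,209) and the flange's bright top strip runs from (344,193) to (336,279), agreeing with the prediction from w2. Next I'll extract the strip by mask.

```bash
python3 - <<'E'
from h import *
H=[hole('w2',(302,147),amax=1200)[0]],[hole('w3',(258,210),amax=1200)[0]]
print('hole',H,tri('w2',H[0],'w3',H[1]).round(1),plane('w2',H[0],6).round(1),plane('w3',H[1],6).round(1))
C=[]
for n,(x0,y0,x1,y1) in [('w2',(355,112,390,205)),('w3',(322,165,358,290))]:
    h=hsv(n)[y0:y1,x0:x1]; m=((h[...,1]<60)&(h[...,2]>170)).astype(np.uint8)
    k,l,s,c=cv2.connectedComponentsWithStats(m); i=1+np.argmax(s[1:,4]); pts=np.argwhere(l==i)[:,::-1].astype(np.float32)+[x0,y0]
    r=cv2.minAreaRect(pts.astype(np.float32)); b=cv2.boxPoints(r); b=b[np.argsort(b[:,1])]; e=np.array([b[:2].mean(0),b[2:].mean(0),r[0]]); print(n,s[i],r,e.round(1)); C.append(e)
T=tri('w2',C[0],'w3',C[1]); print(T.round(1))
for n,e in zip(['w2','w3'],C):
    p=plane(n,e,56); d=p[0]-p[1]; print(n,p.round(1),'len',np.linalg.norm(d),'bracket x ang',np.degrees(np.arctan2(d[1],d[0]))%180, 'or+90')
E
```

```text
hole ([(300.93853759765625, 146.72579956054688)], [(257.8473205566406, 209.37632751464844)]) [[ 409.6 -316.8    3.6    0. ]] [[ 409.4 -316.6    6. ]] [[ 409.1 -316.3    6. ]]
w2 [  8  10  20  75 743] ((372.93524169921875, 159.25997924804688), (10.177247047424316, 75.20512390136719), 7.650651931762695) [[377.9 122. ]
 [367.9 196.5]
 [372.9 159.3]]
w3 [   7   28   22   87 1060] ((339.2987976074219, 235.8109893798828), (12.478763580322266, 87.24092102050781), 6.340191841125488) [[344.1 192.5]
 [334.5 279.2]
 [339.3 235.8]]
[[ 4.003e+02 -2.492e+02  5.750e+01  0.000e+00]
 [ 4.578e+02 -2.680e+02  5.600e+01  1.000e-01]
 [ 4.283e+02 -2.582e+02  5.570e+01  1.000e-01]]
w2 [[ 400.4 -249.    56. ]
 [ 457.8 -268.    56. ]
 [ 428.3 -258.2   56. ]] len 60.47423138058268 bracket x ang 161.73486311997627 or+90
w3 [[ 400.6 -249.2   56. ]
 [ 457.8 -268.1   56. ]
 [ 428.2 -258.3   56. ]] len 60.171188027769816 bracket x ang 161.71150210477217 or+90
```

```bash
python3 -m handwheel '[{"tx":0.36,"ty":1.24,"tz":2,"twist":0,"claw":-1},{"tx":0,"ty":0,"tz":2.5,"twist":1,"claw":-1},{"tx":0,"ty":0,"tz":2.5,"twist":0,"claw":-1},{"tx":0,"ty":0,"tz":0,"twist":0,"claw":-1},{"tx":0,"ty":0,"tz":0,"twist":0,"claw":-1}]'
python3 - <<'E'
from h import *
st=env.read_state(); M=R.from_quat(st['ee_rot']).as_matrix(); print(st['tool_pos'],np.degrees(np.arctan2(M[1,1],M[0,1])),M[:,2]); print('need tool cm',M.T@(np.array([428.25,-258.2,42])-st['tool_pos'])/10)
E
```

```text
time_s: 4.72
tool_pos: [429.0, -258.6, 108.0]
ee_rot: [0.156, 0.988, 0.0, -0.0]
force: [0.6, 0.5, -0.1]
grip_width: 1.0
grip_force: 0.0
[ 429.03921087 -258.60258555  108.01146593] 72.0499343336786 [-1.71618620e-04  9.30992179e-05 -9.99999981e-01]
need tool cm [0.08621971 0.01374095 6.60116376]
```

```bash
python3 -m handwheel '[{"tx":0.09,"ty":0,"tz":2.2,"twist":0,"claw":-1},{"tx":0,"ty":0,"tz":2.2,"twist":0,"claw":-1},{"tx":0,"ty":0,"tz":2.2,"twist":0,"claw":-0.5},{"tx":0,"ty":0,"tz":0,"twist":0,"claw":0},{"tx":0,"ty":0,"tz":0,"twist":0,"claw":0.5},{"tx":0,"ty":0,"tz":0,"twist":0,"claw":1},{"tx":0,"ty":0,"tz":0,"twist":0,"claw":1},{"tx":0,"ty":0,"tz":0,"twist":0,"claw":1}]' 45; python3 -m handwheel '[{"tx":0,"ty":0,"tz":0,"twist":0,"claw":1},{"tx":0,"ty":0,"tz":0,"twist":0,"claw":1},{"tx":0,"ty":0,"tz":0,"twist":0,"claw":1},{"tx":0,"ty":0,"tz":0,"twist":0,"claw":1},{"tx":0,"ty":0,"tz":0,"twist":0,"claw":1}]'
```

```text
time_s: 5.38
tool_pos: [428.7, -258.7, 42.9]
ee_rot: [0.156, 0.988, -0.0, 0.001]
force: [0.2, 0.0, 0.3]
grip_width: 0.569
grip_force: 0.0
time_s: 5.8
tool_pos: [427.7, -258.0, 41.4]
ee_rot: [0.156, 0.988, 0.0, -0.0]
force: [0.3, 0.3, -0.0]
grip_width: 0.191
grip_force: 0.0
```

```bash
python3 -m handwheel '[{"tx":0,"ty":0,"tz":0,"twist":0,"claw":1},{"tx":0,"ty":0,"tz":0,"twist":0,"claw":1},{"tx":0,"ty":0,"tz":0,"twist":0,"claw":1},{"tx":0,"ty":0,"tz":0,"twist":0,"claw":1},{"tx":0,"ty":0,"tz":0,"twist":0,"claw":1}]'; python3 -m handwheel '[{"tx":0,"ty":0,"tz":-1,"twist":0,"claw":1},{"tx":0,"ty":0,"tz":-2,"twist":0,"claw":1},{"tx":0,"ty":0,"tz":-3,"twist":0,"claw":1},{"tx":0,"ty":0,"tz":-3,"twist":0,"claw":1},{"tx":0,"ty":0,"tz":-3,"twist":0,"claw":1},{"tx":0,"ty":0,"tz":0,"twist":0,"claw":1},{"tx":0,"ty":0,"tz":0,"twist":0,"claw":1}]'
python3 - <<'E'
from h import *
save('wrist','w4'); save('top','t4'); st=env.read_state(); M=R.from_quat(st['ee_rot']).as_matrix(); print(st['tool_pos'],np.degrees(np.arctan2(M[1,1],M[0,1])),st['qpos'])
E
```

```text
time_s: 6.22
tool_pos: [427.6, -258.1, 41.4]
ee_rot: [0.156, 0.988, -0.0, -0.0]
force: [-0.4, -0.6, -0.1]
grip_width: 0.086
grip_force: 45.0
time_s: 6.8
tool_pos: [428.2, -258.5, 162.7]
ee_rot: [0.156, 0.988, -0.001, 0.001]
force: [-0.8, -0.6, -4.4]
grip_width: 0.087
grip_force: 45.0
[ 426.55472612 -257.68479875  160.41464944] 72.06315347411109 [ 0.92035226  0.49021528 -0.58394545  1.98390334  0.37885553  0.77779273
  1.37331433]
```

View pics/w4.png

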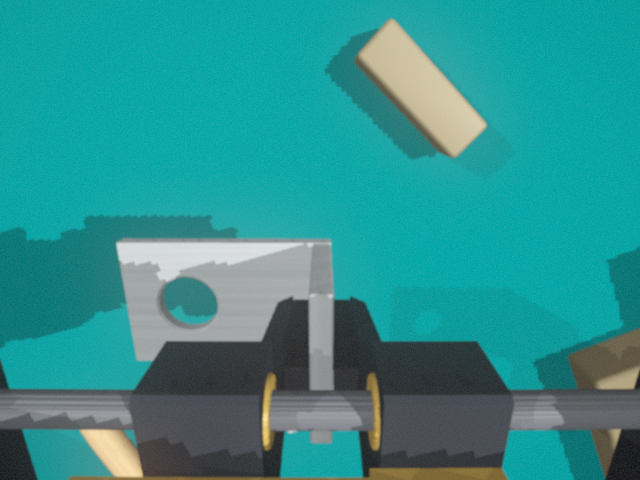

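The wrist view shows the bracket gripped by the flange and hanging level, foot edge on row 241 and hole at (189,302). I'll carry it to a viewpoint beside the lug.

```bash
python3 -m handwheel '[{"tx":-1.5,"ty":2.4,"tz":-0.5,"twist":0,"claw":1},{"tx":-1.5,"ty":2.4,"tz":-0.5,"twist":0,"claw":1},{"tx":-1.5,"ty":2.4,"tz":-0.5,"twist":0,"claw":1},{"tx":-1.5,"ty":2.4,"tz":-0.5,"twist":0,"claw":1},{"tx":-1.5,"ty":2.4,"tz":0,"twist":0,"claw":1},{"tx":-1.5,"ty":2.4,"tz":0,"twist":0,"claw":1},{"tx":-1.5,"ty":2.4,"tz":0,"twist":0,"claw":1},{"tx":-1.5,"ty":2.4,"tz":0,"twist":0,"claw":1}]'
python3 -m handwheel '[{"tx":0,"ty":0,"tz":0,"twist":0.5,"claw":1},{"tx":0,"ty":0,"tz":0,"twist":1,"claw":1},{"tx":0,"ty":0,"tz":0,"twist":1,"claw":1},{"tx":0,"ty":0,"tz":0,"twist":1,"claw":1},{"tx":0,"ty":0,"tz":0,"twist":1,"claw":1},{"tx":0,"ty":0,"tz":0,"twist":1,"claw":1},{"tx":0,"ty":0,"tz":0,"twist":1,"claw":1},{"tx":0,"ty":0,"tz":0,"twist":1,"claw":1}]'
python3 -m handwheel '[{"tx":0,"ty":0,"tz":0,"twist":1,"claw":1},{"tx":0,"ty":0,"tz":0,"twist":1,"claw":1},{"tx":0,"ty":0,"tz":0,"twist":1,"claw":1},{"tx":0,"ty":0,"tz":0,"twist":1,"claw":1},{"tx":0,"ty":0,"tz":0,"twist":0.5,"claw":1},{"tx":0,"ty":0,"tz":0,"twist":0,"claw":1},{"tx":0,"ty":0,"tz":0,"twist":0,"claw":1}]'
python3 - <<'E'
from h import *
save('wrist','w5'); st=env.read_state(); M=R.from_quat(st['ee_rot']).as_matrix(); print(st['tool_pos'],np.degrees(np.arctan2(M[1,1],M[0,1])),st['qpos'])
E
```

```text
time_s: 7.57
tool_pos: [600.5, -111.1, 178.9]
ee_rot: [0.156, 0.988, -0.0, -0.002]
force: [0.2, -0.6, -3.8]
grip_width: 0.089
grip_force: 45.0
time_s: 8.23
tool_pos: [599.5, -112.1, 178.8]
ee_rot: [0.467, 0.884, -0.001, -0.002]
force: [0.5, 0.4, -3.1]
grip_width: 0.086
grip_force: 45.0
time_s: 8.82
tool_pos: [599.9, -112.1, 179.6]
ee_rot: [0.628, 0.778, -0.001, -0.001]
force: [0.1, -0.0, -4.1]
grip_width: 0.085
grip_force: 45.0
[ 600.1457882  -112.12904603  179.9055781 ] 12.177316122239022 [ 0.35233043  0.58493387 -0.33572177  1.69283222  0.23318963  0.90600995
  0.13578722]
```

View pics/w5.png

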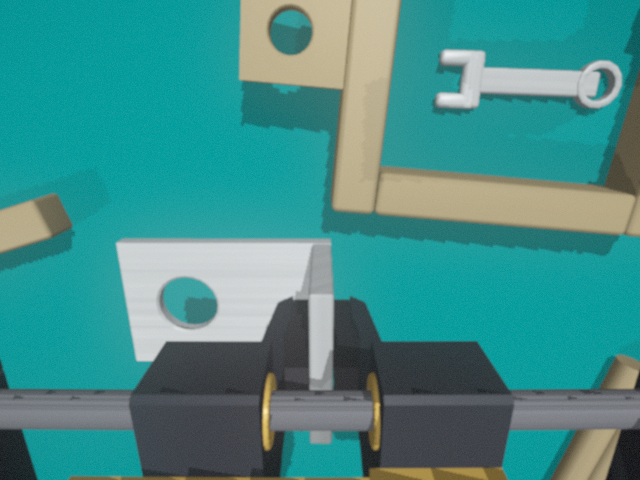

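The lug hole is at (290,30), the rail runs down columns 345–390, and the bracket is held with its hole at (189,302). I'll move in for a second view and measure the lug.

```bash
python3 -m handwheel '[{"tx":1.5,"ty":0,"tz":0,"twist":0,"claw":1},{"tx":2,"ty":0,"tz":0,"twist":0,"claw":1},{"tx":1.5,"ty":0,"tz":0,"twist":0,"claw":1},{"tx":0,"ty":0,"tz":0,"twist":0,"claw":1},{"tx":0,"ty":0,"tz":0,"twist":0,"claw":1},{"tx":0,"ty":0,"tz":0,"twist":0,"claw":1}]'
python3 - <<'E'
from h import *
save('wrist','w6'); st=env.read_state(); print(st['tool_pos'])
p=plane('w5',[(290,30),(240,80),(343,88),(362,210),(333,210)],40); print(p.round(1)); q=proj('w6',p); print(q.round(1))
for n,x in [('w5',(290,30)),('w6',q[0])]:
    h=hsv(n); x=np.int32(x); print(n,[h[x[1]+d,x[0]].tolist() for d in range(-28,34,3)])
    print([h[x[1],x[0]+d].tolist() for d in range(-30,31,3)])
    x=np.int32([290,76] if n=='w5' else q[0]+[0,46]); print('edge',[h[min(x[1]+d,479),x[0]].tolist() for d in range(-6,20,2)])
E
```

```text
time_s: 9.37
tool_pos: [590.5, -63.8, 181.3]
ee_rot: [0.629, 0.778, -0.0, 0.0]
force: [0.4, -0.4, -4.1]
grip_width: 0.087
grip_force: 45.0
[590.50742105 -64.38512815 181.22581969]
[[553.6   9.2  40. ]
 [528.2 -25.1  40. ]
 [592.4 -16.2  40. ]
 [623.1 -90.3  40. ]
 [603.6 -94.5  40. ]]
[[289.8 114.6]
 [243.  158.9]
 [339.7 165.9]
 [358.  274.2]
 [330.7 274.3]]
w5 [[21, 59, 194], [21, 69, 129], [22, 66, 100], [89, 162, 148], [90, 178, 156], [90, 174, 158], [89, 167, 159], [90, 173, 156], [89, 165, 139], [88, 132, 120], [89, 145, 116], [89, 137, 119], [88, 141, 119], [89, 129, 121], [89, 145, 118], [89, 139, 117], [89, 138, 118], [87, 136, 118], [23, 62, 181], [22, 61, 192], [23, 59, 191]]
[[23, 60, 192], [22, 59, 195], [22, 66, 173], [27, 52, 98], [89, 156, 116], [90, 143, 116], [88, 153, 113], [89, 159, 114], [90, 150, 114], [89, 145, 114], [90, 145, 114], [89, 142, 117], [89, 148, 112], [88, 129, 107], [88, 118, 108], [88, 122, 109], [88, 117, 109], [78, 56, 113], [21, 61, 188], [23, 59, 196], [22, 60, 197]]
edge [[22, 59, 194], [21, 60, 191], [22, 62, 192], [22, 62, 192], [21, 59, 1
[... 298 characters left out ...]
9, 115], [89, 138, 118], [90, 135, 119], [88, 147, 118], [90, 142, 117], [88, 143, 118], [86, 105, 119], [22, 64, 167], [22, 64, 182], [23, 63, 183], [21, 66, 186]]
[[22, 63, 185], [22, 63, 185], [23, 63, 185], [21, 65, 153], [85, 81, 97], [89, 154, 116], [89, 162, 115], [90, 147, 118], [88, 143, 118], [89, 152, 114], [90, 149, 116], [88, 143, 118], [88, 137, 108], [88, 123, 110], [89, 131, 105], [88, 119, 107], [88, 123, 106], [51, 35, 123], [21, 65, 184], [22, 64, 187], [22, 64, 188]]
edge [[22, 64, 183], [23, 65, 183], [21, 64, 184], [23, 68, 184], [30, 40, 152], [88, 137, 115], [89, 163, 116], [89, 146, 117], [88, 170, 114], [89, 159, 117], [88, 162, 118], [89, 163, 117], [90, 157, 115]]
```

```bash
python3 - <<'E'
from h import *
def line(P):
    v=cv2.fitLine(np.float32(P[:,:2]),cv2.DIST_HUBER,0,.01,.01).ravel(); return np.degrees(np.arctan2(v[1],v[0]))%180
E=[]
for n,c in [('w5',(290,30)),('w6',(290,115))]:
    h=hsv(n); m=cv2.inRange(h,(14,30,155),(32,255,255))
    k,_=cv2.findContours(255-m,cv2.RETR_LIST,cv2.CHAIN_APPROX_NONE)
    b=[q for q in k if 700<cv2.contourArea(q)<4000 and abs(cv2.minEnclosingCircle(q)[0]-np.array(c)).max()<15]
    e=cv2.fitEllipse(b[0]); P=plane(n,b[0].reshape(-1,2),40)[:,:2]; ce,r=cv2.minEnclosingCircle(np.float32(P)); E.append([e[0]]); print(n,'lug hole ell',e,'plane40',plane(n,[e[0]],40).round(1),'r',r)
    # lug near edge: for columns, last beige row below hole
    off=0 if n=='w5' else 83
    pts=[(x,max(y for y in range(40+off,110+off) if m[y,x])+.5) for x in range(250,332,3)]
    print(' lug side ang',line(plane(n,pts,40)))
    # rail outer edge & inner edge by rows
    L=[];Rr=[]
    for y in range(105,200,3) if n=='w5' else range(185,262,3):
        xs=[x for x in range(315,410) if m[y,x]]; L.append((xs[0]-.5,y)); Rr.append((xs[-1]+.5,y))
    for z in (0,40): print(' rail outer/inner ang',line(plane(n,L,z))-90,line(plane(n,Rr,z))-90, 'off-from-hole',)
    # bracket held
    z0=np.load(f'pics/{n}.npz')
print('tri',tri('w5',E[0],'w6',E[1]).round(1))
st=env.read_state();tz=st['tool_pos'][2]; M=R.from_quat(st['ee_rot']).as_matrix(); print('tool y',np.degrees(np.arctan2(M[1,1],M[0,1])))
h=hsv('w6'); m=((h[...,1]<50)&(h[...,2]>150)).astype(np.uint8)
k,_=cv2.findContours(1-m,cv2.RETR_LIST,cv2.CHAIN_APPROX_NONE)
b=[q for q in k if 1000<cv2.contourArea(q)<4500 and abs(cv2.minEnclosingCircle(q)[0]-np.array((189,302))).max()<25]
for q in b:
    e=cv2.fitEllipse(q); hp=plane('w6',[e[0]],tz-41.4+6)[0]; print('held hole',e,hp.round(1),'tool',(M.T@(hp-st['tool_pos'])).round(1))
    P=plane('w6',q.reshape(-1,2),tz-35.4)[:,:2]; print('diam',np.ptp(P,0))
pts=[(x,min(y for y in range(220,300) if m[y,x])-.5) for x in range(125,290,4)]
print('held foot edge ang at bottom',line(plane('w6',pts,tz-41.4)),line(plane('w6',pts,tz-35.4)))
E
```

```text
w5 lug hole ell ((289.7714538574219, 29.569067001342773), (44.764156341552734, 50.118438720703125), 172.4886932373047) plane40 [[553.4   9.4  40. ]] r 13.94464111328125
 lug side ang 7.231104
 rail outer/inner ang 7.252701 37.407387 off-from-hole
 rail outer/inner ang 7.2528534 37.415665 off-from-hole
w6 lug hole ell ((289.71905517578125, 114.09688568115234), (41.96411895751953, 44.07363510131836), 157.92453002929688) plane40 [[553.5   9.5  40. ]] r 13.943883895874023
 lug side ang 7.1027656
 rail outer/inner ang 7.2067566 45.963776 off-from-hole
 rail outer/inner ang 7.2068253 46.003815 off-from-hole
tri [[5.534e+02 9.500e+00 3.940e+01 1.000e-01]]
tool y 12.026079333040261
held hole ((187.87547302246094, 301.0921325683594), (45.83760452270508, 59.08820343017578), 106.17491912841797) [530.4 -77.  145.8] tool [  0.2 -61.4  35.4]
diam [26.50455304 24.33614542]
held foot edge ang at bottom 12.068456 12.06847
```

```bash
python3 -m handwheel '[{"tx":0,"ty":0,"tz":0,"twist":0.97,"claw":1},{"tx":2.6,"ty":1.12,"tz":1,"twist":0,"claw":1},{"tx":2.6,"ty":1.12,"tz":2,"twist":0,"claw":1},{"tx":2.6,"ty":1.12,"tz":2,"twist":0,"claw":1},{"tx":0,"ty":0,"tz":2,"twist":0,"claw":1},{"tx":0,"ty":0,"tz":0.5,"twist":0,"claw":1},{"tx":0,"ty":0,"tz":0,"twist":0,"claw":1},{"tx":0,"ty":0,"tz":0,"twist":0,"claw":1}]'
python3 - <<'E'
from h import *
save('wrist','w7')
st=env.read_state(); M=R.from_quat(st['ee_rot']).as_matrix(); a=np.radians(7.2); print(st['tool_pos'],np.degrees(np.arctan2(M[1,1],M[0,1]))); print('need',M.T@(np.array([553.5+61.2*np.cos(a),9.5+61.2*np.sin(a),81.4])-st['tool_pos'])/10)
E
```

```text
time_s: 10.08
tool_pos: [614.4, 16.2, 106.7]
ee_rot: [0.662, 0.749, -0.0, 0.0]
force: [0.5, -0.7, -3.6]
grip_width: 0.084
grip_force: 45.0
[614.86170625  16.31854108 107.38754129] 7.075196395358744
need [ 0.09531775 -0.05681658  2.59857981]
```

```bash
python3 -m handwheel '[{"tx":0.09,"ty":-0.04,"tz":0.8,"twist":0,"claw":1},{"tx":0,"ty":0,"tz":0.8,"twist":0,"claw":1},{"tx":0,"ty":0,"tz":0.4,"twist":0,"claw":1},{"tx":0,"ty":0,"tz":0.2,"twist":0,"claw":1},{"tx":0,"ty":0,"tz":0.1,"twist":0,"claw":1},{"tx":0,"ty":0,"tz":0.1,"twist":0,"claw":1},{"tx":0,"ty":0,"tz":0,"twist":0,"claw":1},{"tx":0,"ty":0,"tz":0,"twist":0,"claw":1}]'
```

```text
time_s: 10.8
tool_pos: [613.7, 19.1, 82.6]
ee_rot: [0.661, 0.75, 0.0, 0.0]
force: [0.5, 0.4, -4.0]
grip_width: 0.091
grip_force: 45.0
```

```bash
for k in 1 2; do python3 -m handwheel '[{"tx":0,"ty":0,"tz":0.05,"twist":0,"claw":1},{"tx":0,"ty":0,"tz":0.05,"twist":0,"claw":1}]'; done; python3 -m handwheel '[{"tx":0,"ty":0,"tz":0,"twist":0,"claw":1}]'
```

```text
time_s: 10.97
tool_pos: [613.7, 19.0, 81.6]
ee_rot: [0.661, 0.75, 0.0, 0.0]
force: [0.1, -0.1, -1.8]
grip_width: 0.089
grip_force: 45.0
time_s: 11.13
tool_pos: [613.8, 19.0, 81.4]
ee_rot: [0.661, 0.75, 0.0, 0.0]
force: [-4.6, -0.4, 9.6]
grip_width: 0.087
grip_force: 45.0
time_s: 11.22
tool_pos: [613.8, 19.0, 81.4]
ee_rot: [0.661, 0.75, 0.0, 0.0]
force: [-2.5, -0.2, 4.8]
grip_width: 0.084
grip_force: 45.0
```

```bash
python3 -m handwheel '[{"tx":0,"ty":0,"tz":-0.3,"twist":0,"claw":1},{"tx":-0.17,"ty":0.03,"tz":0,"twist":0,"claw":1},{"tx":0,"ty":0,"tz":0,"twist":0,"claw":1},{"tx":0,"ty":0,"tz":0,"twist":0,"claw":1},{"tx":0,"ty":0,"tz":0.15,"twist":0,"claw":1},{"tx":0,"ty":0,"tz":0.1,"twist":0,"claw":1},{"tx":0,"ty":0,"tz":0,"twist":0,"claw":1}]'
python3 - <<'E'
from h import *
save('wrist','w8')
st=env.read_state(); M=R.from_quat(st['ee_rot']).as_matrix(); a=np.radians(7.2); print(st['tool_pos'],np.degrees(np.arctan2(M[1,1],M[0,1]))); print('need',M.T@(np.array([553.5+61.2*np.cos(a),9.5+61.2*np.sin(a),81.4])-st['tool_pos'])/10)
E
```

```text
time_s: 11.8
tool_pos: [614.1, 17.3, 81.4]
ee_rot: [0.661, 0.75, -0.0, 0.0]
force: [-2.3, -0.3, 3.9]
grip_width: 0.079
grip_force: 45.0
[614.16354915  17.3196576   81.41130114] 7.212048648968478
need [-0.01548426  0.0034706   0.00113438]
```

View pics/w8.png

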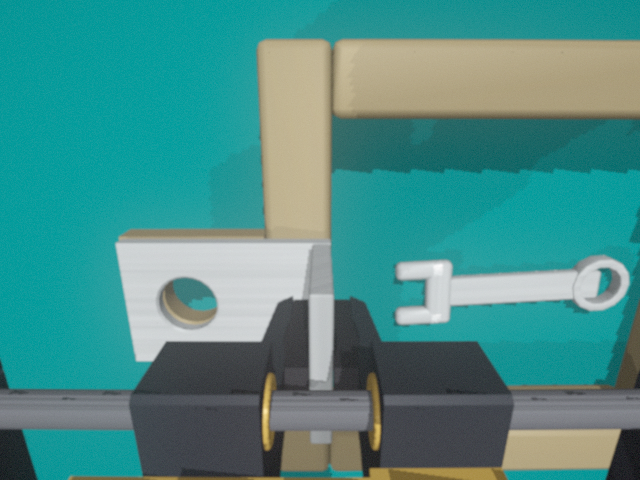

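The bracket lies on the lug, its edges parallel to the lug's, with its hole at (189,302) showing the lug hole's wall below. I'll release and rise.

```bash
python3 -m handwheel '[{"tx":0,"ty":0,"tz":0,"twist":0,"claw":0.7},{"tx":0,"ty":0,"tz":0,"twist":0,"claw":0.4},{"tx":0,"ty":0,"tz":0,"twist":0,"claw":0},{"tx":0,"ty":0,"tz":0,"twist":0,"claw":0},{"tx":0,"ty":0,"tz":0,"twist":0,"claw":0},{"tx":0,"ty":0,"tz":-1,"twist":0,"claw":-0.3},{"tx":0,"ty":0,"tz":-3,"twist":0,"claw":-0.5},{"tx":0,"ty":0,"tz":-3.5,"twist":0,"claw":-1}]' 30
python3 -m handwheel '[{"tx":0,"ty":0,"tz":-3.5,"twist":0,"claw":-1},{"tx":0,"ty":0,"tz":-3.5,"twist":0,"claw":-1},{"tx":0,"ty":0,"tz":-3,"twist":0,"claw":-1},{"tx":2,"ty":-2.5,"tz":0,"twist":0,"claw":-1},{"tx":2,"ty":-2.5,"tz":0,"twist":0,"claw":-1},{"tx":2,"ty":-2.5,"tz":0,"twist":0,"claw":-1},{"tx":2,"ty":-2.5,"tz":0,"twist":0,"claw":-1},{"tx":2,"ty":-2.5,"tz":0,"twist":0,"claw":-1}]'
python3 -m handwheel '[{"tx":0,"ty":0,"tz":0,"twist":-1,"claw":-1},{"tx":0,"ty":0,"tz":0,"twist":-1,"claw":-1},{"tx":0,"ty":0,"tz":0,"twist":-1,"claw":-1},{"tx":0,"ty":0,"tz":0,"twist":-1,"claw":-1},{"tx":0,"ty":0,"tz":0,"twist":-1,"claw":-1},{"tx":0,"ty":0,"tz":0,"twist":-1,"claw":-1},{"tx":0,"ty":0,"tz":0,"twist":-1,"claw":-1},{"tx":0,"ty":0,"tz":0,"twist":-1,"claw":-1}]'
python3 -m handwheel '[{"tx":0,"ty":0,"tz":0,"twist":-1,"claw":-1},{"tx":0,"ty":0,"tz":0,"twist":-1,"claw":-1},{"tx":0,"ty":0,"tz":0,"twist":-1,"claw":-1},{"tx":0,"ty":0,"tz":0,"twist":-1,"claw":-1},{"tx":0,"ty":0,"tz":0,"twist":-1,"claw":-1},{"tx":0,"ty":0,"tz":0,"twist":-1,"claw":-1},{"tx":0,"ty":0,"tz":0,"twist":-1,"claw":-1},{"tx":0,"ty":0,"tz":0,"twist":-1,"claw":-1}]'
python3 - <<'E'
from h import *
st=env.read_state(); M=R.from_quat(st['ee_rot']).as_matrix(); print(st['tool_pos'],np.degrees(np.arctan2(M[1,1],M[0,1])),st['qpos']); print('to pin cm',M.T@(np.array([435,293,200])-st['tool_pos'])/10)
E
```

```text
time_s: 12.52
tool_pos: [612.5, 17.3, 155.4]
ee_rot: [0.661, 0.75, -0.001, -0.002]
force: [0.4, 0.3, -0.6]
grip_width: 0.655
grip_force: 0.0
time_s: 13.18
tool_pos: [476.1, 101.5, 256.6]
ee_rot: [0.661, 0.75, 0.0, 0.0]
force: [-0.2, -0.1, 0.5]
grip_width: 0.999
grip_force: 0.0
time_s: 13.85
tool_pos: [477.5, 100.9, 256.6]
ee_rot: [0.363, 0.932, 0.0, 0.0]
force: [-0.5, 0.1, -0.3]
grip_width: 0.998
grip_force: 0.0
time_s: 14.52
tool_pos: [477.5, 100.9, 256.6]
ee_rot: [0.022, 1.0, -0.0, 0.0]
force: [0.3, -0.6, 0.3]
grip_width: 0.999
grip_force: 0.0
[477.5393508  100.85815294 256.62090218] 87.46701984838116 [ 0.26782935  0.33744153 -0.68354081  1.92739362  0.25819331  0.96389201
  0.98974721]
to pin cm [ 5.10342102 19.00947795  5.651103  ]
```

```bash
python3 -m handwheel '[{"tx":0,"ty":3.6,"tz":0,"twist":0,"claw":-1},{"tx":0,"ty":3.6,"tz":0,"twist":0,"claw":-1},{"tx":0,"ty":3.6,"tz":0,"twist":0,"claw":-1},{"tx":0,"ty":3.6,"tz":0,"twist":0,"claw":-1},{"tx":0,"ty":3.6,"tz":0,"twist":0,"claw":-1},{"tx":0,"ty":0,"tz":0,"twist":-1,"claw":-1},{"tx":0,"ty":0,"tz":0,"twist":-1,"claw":-1},{"tx":0,"ty":0,"tz":0,"twist":0,"claw":-1}]'
python3 -m handwheel '[{"tx":0,"ty":0,"tz":0,"twist":0,"claw":-1},{"tx":0,"ty":0,"tz":0,"twist":0,"claw":-1}]'
python3 - <<'E'
from h import *
save('wrist','w9'); st=env.read_state(); M=R.from_quat(st['ee_rot']).as_matrix(); print(st['tool_pos'],np.degrees(np.arctan2(M[1,1],M[0,1])))
E
python3 -m handwheel '[{"tx":-2,"ty":0,"tz":-1,"twist":0,"claw":-1},{"tx":-2,"ty":0,"tz":-1,"twist":0,"claw":-1},{"tx":-1,"ty":0,"tz":-1,"twist":0,"claw":-1},{"tx":0,"ty":0,"tz":0,"twist":0,"claw":-1},{"tx":0,"ty":0,"tz":0,"twist":0,"claw":-1},{"tx":0,"ty":0,"tz":0,"twist":0,"claw":-1}]'
python3 - <<'E'
from h import *
save('wrist','w10'); cv2.imwrite('pics/pair.png',np.hstack([cv2.resize(cv2.imread(f'pics/{n}.png'),(400,300)) for n in('w9','w10')]))
E
```

```text
time_s: 15.18
tool_pos: [486.0, 281.4, 256.4]
ee_rot: [-0.065, 0.998, 0.0, 0.0]
force: [0.5, -0.9, -0.5]
grip_width: 1.001
grip_force: 0.0
time_s: 15.35
tool_pos: [486.5, 280.1, 256.2]
ee_rot: [-0.061, 0.998, -0.0, 0.0]
force: [0.2, -0.3, -1.0]
grip_width: 1.001
grip_force: 0.0
[486.49817634 280.01702077 256.1754605 ] 97.04063155382516
time_s: 15.9
tool_pos: [534.8, 286.7, 285.3]
ee_rot: [-0.063, 0.998, -0.0, -0.001]
force: [-0.1, -0.1, -0.7]
grip_width: 0.999
grip_force: 0.0
```

View pics/pair.png

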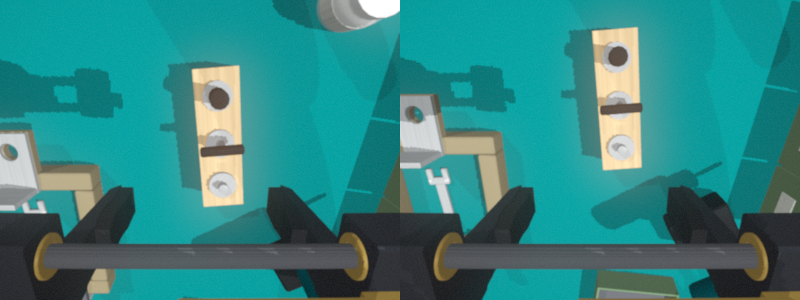

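The knob is at about (350,156) in w9 and (349,89) in w10, at the low-x end of the stand row. The T-headed and bare pins follow.

```bash
python3 - <<'E'
from h import *
K=[];S=[]
for n,c in [('w9',(350,156)),('w10',(349,89))]:
    h=hsv(n); x0,y0=c[0]-28,c[1]-28; r=h[y0:y0+56,x0:x0+56]; m=((r[...,2]<110)&(r[...,1]<140)).astype(np.uint8)
    k,l,s,ce=cv2.connectedComponentsWithStats(m); i=1+np.argmax(s[1:,4]); q=max(cv2.findContours((l==i).astype(np.uint8),0,1)[0],key=len)
    e=cv2.fitEllipse(q); p=[(e[0][0]+x0,e[0][1]+y0)]; K.append(p); print(n,s[i],e,p,plane(n,p,93).round(1),plane(n,p,74).round(1))
    # stand direction: wood mask
    w=cv2.inRange(h,(10,50,120),(30,255,255)); w[:, :250]=0; w[:,450:]=0; w[340:]=0
    q=max(cv2.findContours(w,0,1)[0],key=cv2.contourArea); b=cv2.boxPoints(cv2.minAreaRect(q)); P=plane(n,b,50)[:,:2]
    d=[P[1]-P[0],P[2]-P[1]]; d=max(d,key=np.linalg.norm); print(' stand',np.degrees(np.arctan2(d[1],d[0]))%180,np.linalg.norm(d),P.mean(0))
    g=h[y0-6:y0+62,x0-6:x0+62]; gm=((g[...,1]<45)&(g[...,2]>90)).astype(np.uint8); gm[m.nonzero()[0]+6,m.nonzero()[1]+6]=1
    q=max(cv2.findContours(gm,0,1)[0],key=cv2.contourArea); e=cv2.fitEllipse(cv2.convexHull(q)); p=[(e[0][0]+x0-6,e[0][1]+y0-6)]; S.append(p); print(' collar',e[1],p,plane(n,p,55).round(1))
print('knob',tri('w9',K[0],'w10',K[1]).round(1),'collar',tri('w9',S[0],'w10',S[1]).round(1))
E
```

```text
w9 [ 12  12  32  35 827] ((27.451431274414062, 29.064348220825195), (29.320749282836914, 34.06932067871094), 149.8728790283203) [(349.45143127441406, 157.0643482208252)] [[434.8 294.9  93. ]] [[436.8 296.4  74. ]]
 stand 14.044991202078602 201.27052048584636 [499.22345377 310.0466378 ]
 collar (48.94139099121094, 50.17208480834961) [(347.5578842163086, 153.13228607177734)] [[435.9 296.1  55. ]]
w10 [ 13  14  30  31 721] ((27.211584091186523, 28.822486877441406), (28.231996536254883, 30.666170120239258), 38.385032653808594) [(348.2115840911865, 89.8224868774414)] [[436.5 295.4  93. ]] [[435.6 296.5  74. ]]
 stand 14.251307141725096 200.89580676239694 [499.15805274 310.6100466 ]
 collar (47.172149658203125, 50.329071044921875) [(346.3338394165039, 91.15279769897461)] [[435.9 296.2  55. ]]
knob [[4.36e+02 2.96e+02 8.15e+01 3.00e-01]] collar [[4.359e+02 2.961e+02 5.480e+01 1.000e-01]]
```

```bash
python3 -m handwheel '[{"tx":2.4,"ty":0.53,"tz":3,"twist":0,"claw":-1},{"tx":2.4,"ty":0.53,"tz":3,"twist":0,"claw":-1},{"tx":2.4,"ty":0.53,"tz":3,"twist":0,"claw":-1},{"tx":2.4,"ty":0.53,"tz":3,"twist":0,"claw":-1},{"tx":0,"ty":0,"tz":2.5,"twist":-0.5,"claw":-1},{"tx":0,"ty":0,"tz":0,"twist":0,"claw":-1},{"tx":0,"ty":0,"tz":0,"twist":0,"claw":-1},{"tx":0,"ty":0,"tz":0,"twist":0,"claw":-1}]'
python3 - <<'E'
from h import *
st=env.read_state(); M=R.from_quat(st['ee_rot']).as_matrix(); print(st['tool_pos'],np.degrees(np.arctan2(M[1,1],M[0,1])),M[:,2]); print('need cm',M.T@(np.array([436,296.1,79])-st['tool_pos'])/10)
print(plane('w9',[(354,295)],55))
E
```

```text
time_s: 16.62
tool_pos: [439.0, 296.3, 142.1]
ee_rot: [-0.084, 0.996, 0.0, 0.001]
force: [-0.2, 0.1, -0.4]
grip_width: 1.001
grip_force: 0.0
[438.96172275 296.31621989 142.13094942] 99.60734241037565 [ 0.00138929  0.00103242 -0.9999985 ]
need cm [0.30536213 0.02314839 6.31265169]
[[561.29473149 320.06348245  55.        ]]
```

```bash
python3 -m handwheel '[{"tx":0.3,"ty":0.02,"tz":1.5,"twist":0,"claw":-1},{"tx":0,"ty":0,"tz":2,"twist":0,"claw":-1},{"tx":0,"ty":0,"tz":1.8,"twist":0,"claw":-1},{"tx":0,"ty":0,"tz":1,"twist":0,"claw":-0.5},{"tx":0,"ty":0,"tz":0,"twist":0,"claw":0},{"tx":0,"ty":0,"tz":0,"twist":0,"claw":0},{"tx":0,"ty":0,"tz":0,"twist":0,"claw":0}]' 20
python3 - <<'E'
from h import *
st=env.read_state(); M=R.from_quat(st['ee_rot']).as_matrix(); print(st['tool_pos'],st['grip_width']); print('need cm',M.T@(np.array([436,296.1,79])-st['tool_pos'])/10)
E
```

```text
time_s: 17.2
tool_pos: [435.9, 296.2, 79.2]
ee_rot: [-0.084, 0.996, 0.001, 0.001]
force: [0.4, 0.3, 1.3]
grip_width: 0.719
grip_force: 0.0
[435.92614566 296.24912905  79.2282165 ] 0.7194197558552268
need cm [-0.00472934 -0.01596356  0.02281589]
```

```bash
python3 -m handwheel '[{"tx":0,"ty":0,"tz":0,"twist":0,"claw":1},{"tx":0,"ty":0,"tz":0,"twist":0,"claw":1},{"tx":0,"ty":0,"tz":0,"twist":0,"claw":1},{"tx":0,"ty":0,"tz":0,"twist":0,"claw":1},{"tx":0,"ty":0,"tz":0,"twist":0,"claw":1},{"tx":0,"ty":0,"tz":0,"twist":0,"claw":1},{"tx":0,"ty":0,"tz":0,"twist":0,"claw":1},{"tx":0,"ty":0,"tz":0,"twist":0,"claw":1}]' 30; python3 -m handwheel '[{"tx":0,"ty":0,"tz":0,"twist":0,"claw":1},{"tx":0,"ty":0,"tz":0,"twist":0,"claw":1},{"tx":0,"ty":0,"tz":0,"twist":0,"claw":1}]'
```

```text
time_s: 17.87
tool_pos: [435.0, 295.6, 78.0]
ee_rot: [-0.085, 0.996, -0.0, 0.0]
force: [-0.8, -0.7, 1.7]
grip_width: 0.264
grip_force: 30.0
time_s: 18.12
tool_pos: [435.0, 295.6, 78.0]
ee_rot: [-0.085, 0.996, -0.0, 0.0]
force: [-0.9, -0.5, 2.0]
grip_width: 0.259
grip_force: 30.0
```

```bash
python3 -m handwheel '[{"tx":0,"ty":0,"tz":-0.5,"twist":0,"claw":1},{"tx":0,"ty":0,"tz":-1.5,"twist":0,"claw":1},{"tx":0,"ty":0,"tz":-2.5,"twist":0,"claw":1},{"tx":0,"ty":0,"tz":-2.5,"twist":0,"claw":1},{"tx":0,"ty":0,"tz":-3,"twist":0,"claw":1},{"tx":0,"ty":0,"tz":-2,"twist":0,"claw":1},{"tx":0,"ty":0,"tz":0,"twist":0,"claw":1},{"tx":0,"ty":0,"tz":0,"twist":0,"claw":1}]'
python3 -m handwheel '[{"tx":-0.9,"ty":-1.7,"tz":0,"twist":0,"claw":1},{"tx":-1.7,"ty":-3.4,"tz":0,"twist":0,"claw":1},{"tx":-1.7,"ty":-3.4,"tz":0,"twist":0,"claw":1},{"tx":-1.7,"ty":-3.4,"tz":0,"twist":0,"claw":1},{"tx":-1.7,"ty":-3.4,"tz":0,"twist":0,"claw":1},{"tx":-1.7,"ty":-3.4,"tz":0,"twist":0,"claw":1},{"tx":-1.7,"ty":-3.4,"tz":0,"twist":0,"claw":1},{"tx":-1.7,"ty":-3.4,"tz":0,"twist":0,"claw":1}]'
python3 -m handwheel '[{"tx":-1.7,"ty":-3.4,"tz":0,"twist":0,"claw":1},{"tx":-1,"ty":-2,"tz":0,"twist":0,"claw":1},{"tx":0,"ty":0,"tz":0,"twist":0,"claw":1},{"tx":0,"ty":0,"tz":0,"twist":0,"claw":1},{"tx":0,"ty":0,"tz":0,"twist":0,"claw":1}]'
python3 - <<'E'
from h import *
save('wrist','w11'); save('top','t11'); st=env.read_state(); M=R.from_quat(st['ee_rot']).as_matrix(); print(st['tool_pos'],np.degrees(np.arctan2(M[1,1],M[0,1])),M[:,2],st['grip_width'])
c=proj('w11',[[553.5,9.5,46]])[0]; print(c); e=hole('w11',c,amin=200,amax=4000,rad=25); print(e)
h=hsv('w11'); m=((h[...,1]<50)&(h[...,2]>140)).astype(np.uint8)
k,_=cv2.findContours(1-m,cv2.RETR_LIST,cv2.CHAIN_APPROX_NONE)
for q in k:
    if cv2.contourArea(q)>500 and cv2.contourArea(q)<4500 and abs(cv2.minEnclosingCircle(q)[0]-c).max()<25: e=cv2.fitEllipse(q); print(e,plane('w11',[e[0]],46))
E
```

```text
time_s: 18.78
tool_pos: [435.3, 295.7, 198.5]
ee_rot: [-0.085, 0.996, 0.0, 0.001]
force: [-0.9, 0.0, -2.0]
grip_width: 0.256
grip_force: 30.0
time_s: 19.45
tool_pos: [603.9, 63.7, 195.8]
ee_rot: [-0.085, 0.996, -0.0, -0.002]
force: [1.1, 1.0, -2.4]
grip_width: 0.26
grip_force: 30.0
time_s: 19.87
tool_pos: [638.5, 18.2, 196.3]
ee_rot: [-0.085, 0.996, 0.001, -0.001]
force: [1.1, 0.6, -1.4]
grip_width: 0.263
grip_force: 30.0
[638.77265311  19.01429231 197.17507549] 99.86924203150193 [-1.66224522e-03  6.52334987e-04 -9.99998406e-01] 0.2656338226179496
[328.65166781 105.35671454]
((327.2563171386719, 104.06430053710938), (34.25034713745117, 35.764095306396484), 44.65119934082031)
((327.25830078125, 104.25973510742188), (36.18744659423828, 38.791419982910156), 18.92206382751465) [[552.97649473   8.46901469  46.        ]]
```

```bash
python3 -m handwheel '[{"tx":2.1,"ty":0.13,"tz":0,"twist":0,"claw":1},{"tx":2.2,"ty":0.13,"tz":0,"twist":0,"claw":1},{"tx":2.2,"ty":0.13,"tz":0,"twist":0,"claw":1},{"tx":2.1,"ty":0.13,"tz":1,"twist":0,"claw":1},{"tx":0,"ty":0,"tz":2.5,"twist":0,"claw":1},{"tx":0,"ty":0,"tz":3,"twist":0,"claw":1},{"tx":0,"ty":0,"tz":0.8,"twist":0,"claw":1},{"tx":0,"ty":0,"tz":0,"twist":0,"claw":1}]'; python3 -m handwheel '[{"tx":0,"ty":0,"tz":0,"twist":0,"claw":1},{"tx":0,"ty":0,"tz":0,"twist":0,"claw":1},{"tx":0,"ty":0,"tz":0,"twist":0,"claw":1}]'
python3 - <<'E'
from h import *
st=env.read_state(); M=R.from_quat(st['ee_rot']).as_matrix(); print(st['tool_pos'],M[:,2]); print('need cm',M.T@(np.array([552.6,9,74])-st['tool_pos'])/10)
E
```

```text
time_s: 20.63
tool_pos: [552.2, 8.5, 123.1]
ee_rot: [-0.086, 0.996, 0.0, -0.002]
force: [-0.5, 0.4, -1.1]
grip_width: 0.263
grip_force: 30.0
time_s: 20.88
tool_pos: [555.4, 8.3, 126.4]
ee_rot: [-0.085, 0.996, -0.0, 0.001]
force: [0.3, -0.3, -1.8]
grip_width: 0.26
grip_force: 30.0
[555.35626009   8.26164664 126.36200459] [ 2.45791381e-03  1.87346261e-04 -9.99996962e-01]
need cm [0.27202347 0.12058421 5.23552092]
```

```bash
python3 -m handwheel '[{"tx":0.2,"ty":0.1,"tz":0,"twist":0,"claw":1},{"tx":0,"ty":0,"tz":0,"twist":0,"claw":1},{"tx":0,"ty":0,"tz":0,"twist":0,"claw":1},{"tx":0,"ty":0,"tz":0,"twist":0,"claw":1}]'; python3 -m handwheel '[{"tx":0,"ty":0,"tz":0,"twist":0,"claw":1},{"tx":0,"ty":0,"tz":0,"twist":0,"claw":1}]'
python3 - <<'E'
from h import *
st=env.read_state(); M=R.from_quat(st['ee_rot']).as_matrix(); print('need cm',M.T@(np.array([552.6,9,74])-st['tool_pos'])/10)
E
```

```text
time_s: 21.22
tool_pos: [552.2, 8.4, 125.2]
ee_rot: [-0.085, 0.996, -0.0, 0.0]
force: [0.3, -0.6, -2.1]
grip_width: 0.264
grip_force: 30.0
time_s: 21.38
tool_pos: [552.2, 8.4, 124.9]
ee_rot: [-0.085, 0.996, -0.0, 0.0]
force: [-0.0, 1.4, -2.3]
grip_width: 0.262
grip_force: 30.0
need cm [-0.05306773  0.04992783  5.09404908]
```

Within 0.6 mm; now descend.

```bash
python3 -m handwheel '[{"tx":-0.05,"ty":0.05,"tz":0.6,"twist":0,"claw":1},{"tx":0,"ty":0,"tz":0.6,"twist":0,"claw":1},{"tx":0,"ty":0,"tz":0.6,"twist":0,"claw":1},{"tx":0,"ty":0,"tz":0.5,"twist":0,"claw":1},{"tx":0,"ty":0,"tz":0,"twist":0,"claw":1},{"tx":0,"ty":0,"tz":0,"twist":0,"claw":1}]'
python3 - <<'E'
from h import *
st=env.read_state(); M=R.from_quat(st['ee_rot']).as_matrix(); print('need cm',M.T@(np.array([552.6,9,74])-st['tool_pos'])/10)
E
```

```text
time_s: 21.88
tool_pos: [552.2, 9.1, 101.4]
ee_rot: [-0.085, 0.996, 0.0, -0.001]
force: [-0.8, -0.8, -1.6]
grip_width: 0.262
grip_force: 30.0
need cm [-0.04604313 -0.01490644  2.73553768]
```

```bash
python3 -m handwheel '[{"tx":-0.04,"ty":0,"tz":0.5,"twist":0,"claw":1},{"tx":0,"ty":0,"tz":0.5,"twist":0,"claw":1},{"tx":0,"ty":0,"tz":0.5,"twist":0,"claw":1},{"tx":0,"ty":0,"tz":0.5,"twist":0,"claw":1},{"tx":0,"ty":0,"tz":0.4,"twist":0,"claw":1},{"tx":0,"ty":0,"tz":0.1,"twist":0,"claw":1},{"tx":0,"ty":0,"tz":0,"twist":0,"claw":1}]'; python3 -m handwheel '[{"tx":0,"ty":0,"tz":0.1,"twist":0,"claw":1},{"tx":0,"ty":0,"tz":0.05,"twist":0,"claw":1},{"tx":0,"ty":0,"tz":0,"twist":0,"claw":1}]'
```

```text
time_s: 22.47
tool_pos: [552.6, 9.1, 76.4]
ee_rot: [-0.085, 0.996, 0.0, -0.0]
force: [-0.8, -0.6, -2.3]
grip_width: 0.264
grip_force: 30.0
time_s: 22.72
tool_pos: [553.0, 9.1, 75.5]
ee_rot: [-0.085, 0.996, -0.0, 0.0]
force: [-0.3, 0.4, -2.0]
grip_width: 0.263
grip_force: 30.0
```

```bash
python3 -m handwheel '[{"tx":0,"ty":0,"tz":0.08,"twist":0,"claw":1},{"tx":0,"ty":0,"tz":0,"twist":0,"claw":1},{"tx":0,"ty":0,"tz":0,"twist":0,"claw":1}]';python3 -m handwheel '[{"tx":0,"ty":0,"tz":0.07,"twist":0,"claw":1},{"tx":0,"ty":0,"tz":0,"twist":0,"claw":1},{"tx":0,"ty":0,"tz":0,"twist":0,"claw":1}]'
```

```text
time_s: 22.97
tool_pos: [552.9, 9.1, 74.6]
ee_rot: [-0.085, 0.996, -0.0, 0.0]
force: [0.4, 0.5, -1.5]
grip_width: 0.264
grip_force: 30.0
time_s: 23.22
tool_pos: [553.0, 9.1, 74.0]
ee_rot: [-0.085, 0.996, -0.0, 0.0]
force: [0.0, 0.0, -0.1]
grip_width: 0.259
grip_force: 30.0
```

Contact came at the expected height. I'll open and retreat.

```bash
python3 -m handwheel '[{"tx":0,"ty":0,"tz":0,"twist":0,"claw":0.4},{"tx":0,"ty":0,"tz":0,"twist":0,"claw":0.2},{"tx":0,"ty":0,"tz":0,"twist":0,"claw":-0.2},{"tx":0,"ty":0,"tz":0,"twist":0,"claw":-0.4},{"tx":0,"ty":0,"tz":0,"twist":0,"claw":-0.4},{"tx":0,"ty":0,"tz":0,"twist":0,"claw":-0.4},{"tx":0,"ty":0,"tz":-1,"twist":0,"claw":-0.4},{"tx":0,"ty":0,"tz":-2,"twist":0,"claw":-0.4}]'; python3 -m handwheel '[{"tx":0,"ty":0,"tz":-3,"twist":0,"claw":-0.4},{"tx":0,"ty":0,"tz":-3,"twist":0,"claw":-0.4},{"tx":0,"ty":0,"tz":-3,"twist":0,"claw":-0.4},{"tx":-2.5,"ty":0,"tz":-1,"twist":0,"claw":-0.4},{"tx":-3,"ty":0,"tz":0,"twist":0,"claw":-0.4},{"tx":-3,"ty":0,"tz":0,"twist":0,"claw":-0.4},{"tx":0,"ty":0,"tz":0,"twist":0,"claw":-0.4},{"tx":0,"ty":0,"tz":0,"twist":0,"claw":-0.4}]'
python3 - <<'E'
from h import *
save('wrist','w12'); save('scene','s12')
a=cv2.imread('pics/s12.png')[200:320,250:410]
cv2.imwrite('pics/fin.png',np.hstack([cv2.resize(cv2.imread('pics/w12.png'),(400,300)),cv2.resize(a,(400,300))]))
h=hsv('w12'); c=proj('w12',[[553.2,9,51]])[0]; g=np.int32(c); print(c)
E
```

```text
time_s: 23.88
tool_pos: [551.3, 9.0, 102.9]
ee_rot: [-0.085, 0.996, 0.0, -0.002]
force: [0.6, -0.7, 0.7]
grip_width: 0.699
grip_force: 0.0
time_s: 24.55
tool_pos: [637.4, 24.1, 204.3]
ee_rot: [-0.085, 0.996, 0.0, 0.0]
force: [-0.1, -0.2, -0.2]
grip_width: 0.701
grip_force: 0.0
[318.98472996 104.19398853]
```

View pics/fin.png

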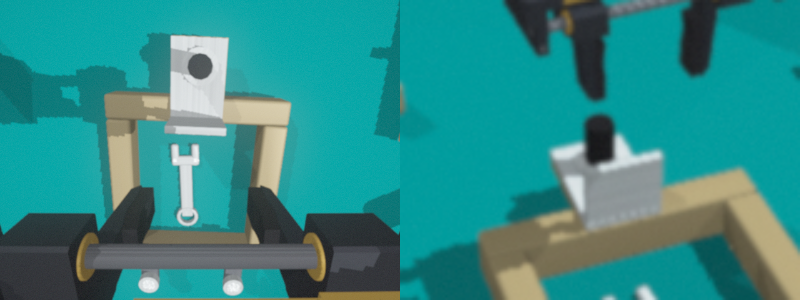

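The pin stands upright in the bracket hole (knob (320,105) in the wrist view). The bracket lies flat with its flange over the rail. One quick numeric check of squareness and knob height before I hand in.

```bash
python3 - <<'E'
from h import *
h=hsv('w12'); m=((h[...,1]<60)&(h[...,2]>120)).astype(np.uint8)
for nm,x in (('left',range(255,290)),('right',range(340,380))):
    pts=[]
    for y in range(70,170,4):
        r=[i for i in x if m[y,i]]
        if r: pts.append((r[0] if nm=='left' else r[-1],y))
    P=plane('w12',pts,46); v=cv2.fitLine(np.float32(P[:,:2]),cv2.DIST_HUBER,0,.01,.01).ravel(); print(nm,len(pts),np.degrees(np.arctan(v[1]/v[0])))
def knob(n,c,w):
    g=hsv(n)[c[1]-w:c[1]+w,c[0]-w:c[0]+w]; k=((g[...,2]<90)&(g[...,1]<140)).astype(np.uint8)
    l,lab,s,ce=cv2.connectedComponentsWithStats(k); i=1+np.argmax(s[1:,4]); return ce[i]+c-w,s[i]
a=knob('w12',np.array([320,105]),30); b=knob('s12',np.array([329,256]),16); print(a,b, tri('w12',[a[0]],'s12',[b[0]]))
print('expected scene top/bottom',proj('s12',[[553.2,9,89],[553.2,9,51]]))
E
```

```text
left 25 3.1696367
right 25 7.5929065
(array([315.08108108, 106.33693694]), array([ 12,  12,  31,  38, 555], dtype=int32)) (array([329.2287234 , 255.47340426]), array([ 11,   6,  11,  20, 188], dtype=int32)) [[555.06886612   7.32753246  71.81679757   0.82687862]]
expected scene top/bottom [[329.57189124 247.9039434 ]
 [329.75012825 262.88956238]]
```

```bash
python3 -c "
from workcell import env; print(env.job_done())"
```

```text
the job is handed in; nothing more can be done
None
```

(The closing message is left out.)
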